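Lift a sensor module out of its foam cutout by its tab and lay it window up

ROBOT

A 6-joint arm with a two-finger parallel gripper is mounted at the origin on the work surface. World frame = base frame: x ahead of the robot, y to its left, z up, the work surface at z = 0. Lengths are in m, angles in degrees, forces in N, time in s.
With the tool pointing down it reaches from about 0.35 to 0.775 m from the base axis. Payload 5.5 kg.
Tool frame: the origin (TCP) lies midway between the tips of the shut fingers; the grasp point (between the pads) lies 19 mm behind it; x points along the fingers, z is the direction in which the jaws open and shut, and the axes are right-handed (so a half turn about x gives the same grasp; the last joint's range is limited). The gripper opens to 85 mm and grips with 20 to 120 N. Pads are 22 mm wide; open, the fingers measure 114 mm over their backs; the gripper's body (76 mm by 85 mm) begins 54 mm behind the grasp point. The pads swing forward as they close: fully open they stand 13 mm farther back than shut.
Start: joints at [-78.243, 17.945, 2.641, 74.691, 0, 82.002], TCP at [0.194, -0.541, 0.231] pointing down, gripper open.
Joint ranges: [-158.12, 158.12], [-49.38, 96.58], [-58.88, 72.47], [-126.05, 133.96], [-84.25, 85.87], [-180, 180]. Speed limits (degrees/s): [147.25, 147.25, 180, 180, 180, 180].

INTERFACE

Orientations are given as a 3x3 rotation matrix whose columns are the frame's x, y, z axes.
In Python, from cell import ctrl, imaging, workorder gives the robot as it stands. The module is installed in compiled form; this text tells all that it offers.
- The arm moves only by the tool apply_moves, never from a script. Its argument "targets" is a list of rows, each an object of numbers: "fingers": the closure, from 0 (fully open) to 1 (shut); "tx", "ty", "tz": the shift along the tool's x, y, z in m; "spin": the turn about the tool's x in rad. In form: [{"fingers": .., "tx": .., "ty": .., "tz": .., "spin": ..}, ...]. A call has exactly 8 rows; each row is the pose to reach, as a shift and turn from the pose measured when the call began, along the tool's axes at that moment; what a row does not reach only later rows make up. A row lasts 1/8 s, in which the tool goes at most 62.5 mm and 10.7 degrees, less where a joint would pass 70% of its speed; a pose out of reach is approached as far as the arm can. A call with a gripper value outside its range is refused whole. The fingers move at their own pace and stop on an object; the grip force is fixed at half the most. Time passes only in rows, so rows that repeat a pose let the fingers close, or fill a call up. It gives the time, the measured TCP pose, the force and the opening at its end, in the units of the state.
- ctrl.get_obs(): the state, without advancing time (a new reading comes with each control period).
- imaging.camera(name): name is "side" or "top" or "wrist"; returns the picture (480x640x3 uint8, red, green, blue); there is no depth.
- imaging.camera_info(name): a dict with "intrinsics" (3x3 intrinsics, pixels), "k1" (the pictures are not rectified: a ray, as slopes to the right and down, at radius r is drawn at 1 + k1 r^2 times it, then the intrinsics apply), "cam_to_world" (4x4, takes a point from camera to world coordinates). Camera axes: x right, y down, z forward; pixel columns grow to the right and rows downward; lengths in m; the calibration is good to about 2 mm. A picture is of the moment at which its call begins: read the wrist's pose just before it. camera_info takes no time and is no camera call; for the wrist camera it gives the pose at the moment of the call.
- workorder.finish_job(): hands the job in, once; it reports no verdict.
The state is a dict: "time": time; "joint_positions": joint angles; "qd": joint speeds; "tau": joint torques, N m; "ee_pos": TCP position; "orientation": TCP orientation; "ft_force": force on the tool from outside, world axes, zero at the start; "torque": the same for the moment, N m; "grip_width": finger opening in m.
Only numpy, scipy, OpenCV 4.12 (cv2) and the standard library are available. Lean on these libraries where they do the work, as an engineer would, in place of code of your own. Each camera call takes 0.05 s, during which the arm holds its last target.

TASK

Take the sensor module with the orange tab out of the foam tray by that tab, so that the tab's end comes up first while the other end is still in its cutout. Keep holding the tab while you turn the module over onto the mat, so that it lies flat with its round blue window up and its middle inside the white ring, and let go. Leave the other modules in their cutouts.

Things in the scene. Friction and masses are not known exactly. Their poses are not given: they have to be found in the camera images.
- orange_module: aluminium sensor module to turn over, 100 (x) by 44 (y) by 24 (z) mm, 0.10 to 0.22 kg: dark back with orange bar, white front with round blue window. Origin at the block's centre. z points out of the back (up at the start: it lies window down), x along it to its heel, the end rounded to a 12 mm radius half cylinder. Its other end carries the tab on a hinge parallel to y, 58 mm from the origin along -x, at mid-height.
- orange_tab (a point): mid-point of its orange tab, a plate 10 mm thick (x), 24 wide (y), that stands upright to within 8 degrees at the start. z points from the hinge to its free end: hinge 24 mm below this point, free end 20 mm above. Little friction: raised by the tab, the module swivels to hang heel down. It swivels 180 degrees, past pointing along the module's -x, until the tab points out of the window side.
- ring (a point): centre of the white ring (45 mm radius) printed on the upper face of the grey-blue mat. The mat is fixed flat on the table, 200 (x) by 170 (y) mm, 3 mm thick. To turn the module over: set the hanging heel on the mat, then move the tab over and down, horizontally in the direction that led from tab to heel in the tray.
- blue_module: bystander like the orange module (same size, origin, axes), with blue tab and bar, in the same dark foam tray: 164 by 240 mm, three cutouts side by side at 72 mm pitch, about 2 mm clearance round each module, cutout floor 8 mm and foam top 29 mm above the table, so module backs stand 3 mm above the foam. Only the tab can be gripped; its sides are free above the backs.
- green_module: bystander like the orange module (same size, origin, axes), with green tab and bar, in the third cutout of the same foam tray. Any of the three modules may lie in any of the cutouts.

How it is judged:
By the outcome, as a careful person would: the job done as asked, in the order asked, and still so for the second after the job is handed in, with the robot touching nothing.
It also fails if it takes over 48 s, if anything falls off the work surface, if the arm or the gripper's body presses on something with over 40 N, if the wrist force passes 120 N, or if a joint passes its speed limit or range.

## Working session

There is one attempt and no reset: what is moved stays moved. The work goes in short steps, Python scripts to look and compute and a tool call to move; the robot and the scene stay as the last step left them, time stands still between calls to the robot, and variables do not carry over. Pictures are saved under pics/ and viewed, and the job is handed in when it is done.

Besides the shell and the picture viewer there is one more tool, called after "Emit:" as name(argument=value, ...) on one line, values as JSON. apply_moves: Moves the arm, as the interface text tells. Its arguments: {"type":"object","properties":{"targets":{"type":"array","items":{"type":"object","properties":{"fingers":{"type":"number"},"tx":{"type":"number"},"ty":{"type":"number"},"tz":{"type":"number"},"spin":{"type":"number"}}}}},"required":["targets"]}

```bash
mkdir -p pics
cat > h.py <<'E'
import numpy as np, cv2
from cell import ctrl, imaging, workorder
def shot(n,f):
    info=imaging.camera_info(n); im=imaging.camera(n); cv2.imwrite('pics/'+f,cv2.cvtColor(im,cv2.COLOR_RGB2BGR)); np.savez('pics/'+f+'.npz',im=im,K=info['intrinsics'],k1=info['k1'],T=info['cam_to_world']); return im
def load(f):
    return np.load('pics/'+f+'.npz')
def ray(d,u,v):
    K=d['K'];k=float(d['k1']);T=d['T']
    p=cv2.undistortPoints(np.array([[[u,v]]],float),K,np.array([k,0,0,0.]))[0,0]
    return T[:3,3],T[:3,:3]@np.array([p[0],p[1],1.])
def plane(d,u,v,z):
    o,r=ray(d,u,v); return o+r*(z-o[2])/r[2]
def tri(obs):
    A=np.zeros((3,3));b=np.zeros(3)
    for d,u,v in obs:
        o,r=ray(d,u,v); r=r/np.linalg.norm(r);P=np.eye(3)-np.outer(r,r);A+=P;b+=P@o
    x=np.linalg.solve(A,b)
    return x,[np.linalg.norm(np.cross(x-ray(d,u,v)[0],ray(d,u,v)[1]/np.linalg.norm(ray(d,u,v)[1]))) for d,u,v in obs]
def proj(d,p):
    T=np.linalg.inv(d['T']);q=T[:3,:3]@np.array(p,float)+T[:3,3];q=q/q[2]
    r2=q[0]**2+q[1]**2;s=1+float(d['k1'])*r2
    K=d['K'];return (K@np.array([q[0]*s,q[1]*s,1]))[:2]
E
python3 - <<'E'
from h import *
np.set_printoptions(precision=4,suppress=True)
for n in ['side','top','wrist']:
    shot(n,n+'0.png'); i=imaging.camera_info(n); print(n,i['intrinsics'].tolist() if hasattr(i['intrinsics'],'tolist') else i['intrinsics'],i['k1']);print(np.array(i['cam_to_world']))
print(ctrl.get_obs())
E
```

```text
side [[574.2554591726488, 0.0, 326.7578595481989], [0.0, 574.2554591726488, 239.89267458982562], [0.0, 0.0, 1.0]] -0.1037304988967932
[[-0.9053 -0.293   0.3077  0.2405]
 [-0.4248  0.6309 -0.6492  0.5644]
 [-0.0039 -0.7184 -0.6956  0.6696]
 [ 0.      0.      0.      1.    ]]
top [[470.64981404459775, 0.0, 322.84815182764135], [0.0, 470.64981404459775, 236.36987194814802], [0.0, 0.0, 1.0]] -0.04540778208227311
[[ 0.0513 -0.9665  0.2514  0.3212]
 [-0.9987 -0.0493  0.0144 -0.014 ]
 [-0.0015 -0.2518 -0.9678  0.8806]
 [ 0.      0.      0.      1.    ]]
wrist [[388.3658686856316, 0.0, 316.1341733885352], [0.0, 388.3658686856316, 235.9438704024501], [0.0, 0.0, 1.0]] -0.05999774922376965
[[ 0.3375 -0.8993 -0.2779  0.2661]
 [-0.9413 -0.3227 -0.099  -0.5152]
 [-0.0006  0.295  -0.9555  0.3724]
 [ 0.      0.      0.      1.    ]]
{'time': 0.15, 'joint_positions': array([-78.2431,  17.9834,   2.5924,  74.6898,   0.0002,  82.0019]), 'qd': array([-0.0102, -0.0845,  0.2096,  0.0438, -0.0712,  0.0589]), 'tau': array([  0.0017, -48.1064,  29.8816,   0.0139,  -0.0001,   0.    ]), 'ee_pos': array([ 0.1943, -0.5408,  0.2306]), 'orientation': array([[-0.0003,  0.9411,  0.338 ],
       [ 0.0014,  0.338 , -0.9411],
       [-1.    ,  0.0002, -0.0014]]), 'ft_force': array([ 0.0628, -1.3133,  1.2944]), 'torque': array([ 0.0138, -0.0147,  0.0394]), 'grip_width': 0.08530049316354286}
```

View pics/side0.png

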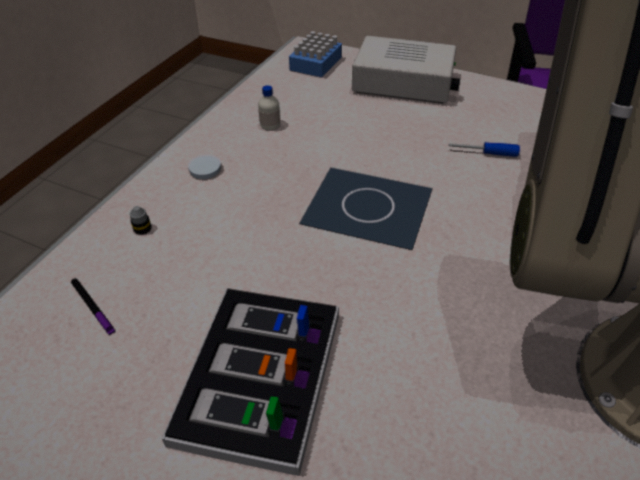

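View pics/top0.png

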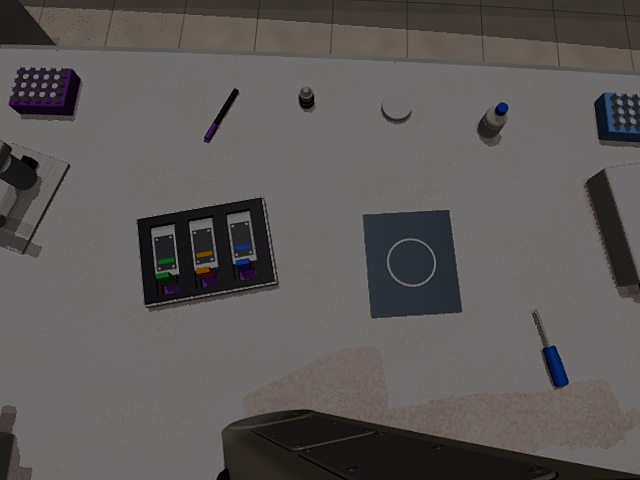

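View pics/wrist0.png

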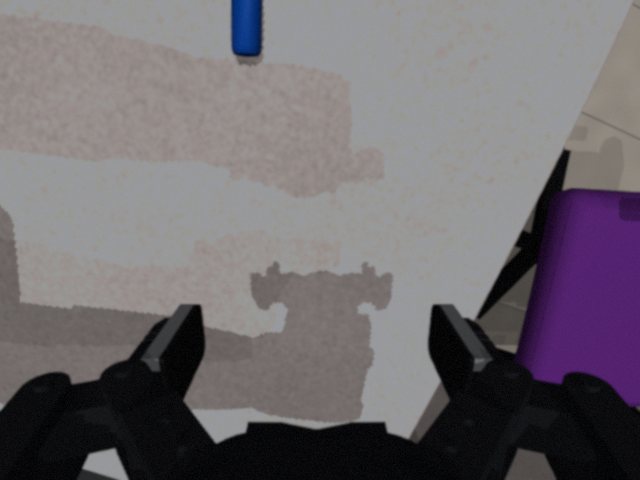

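The side view shows the tray with the orange module in the middle (tab at about 291,365) and the ring at about (368,205). In the top view the tab is at about (205,272) and the ring at (411,262). The heel points away from the robot. Next I segment and triangulate.

Run:
```python
from h import *
np.set_printoptions(precision=4,suppress=True)
D={n:load(n+'0.png.npz'.replace('.npz','')) for n in ['side','top']}
C={}
for n,d in D.items():
    hsv=cv2.cvtColor(d['im'],cv2.COLOR_RGB2HSV)
    for nm,(lo,hi) in dict(orange=(8,20),blue=(105,125),green=(50,75)).items():
        m=cv2.inRange(hsv,(lo,150,50),(hi,255,255))
        k,lab,st,ce=cv2.connectedComponentsWithStats(m)
        for i in range(1,k):
            if st[i,4]>15: print(n,nm,st[i],ce[i])
    # ring
    m=cv2.inRange(hsv,(0,0,110),(180,70,255))
    roi=(slice(180,235),slice(335,405)) if n=='side' else (slice(230,295),slice(380,442))
    mm=np.zeros_like(m);mm[roi]=m[roi]
    v,u=np.nonzero(mm); e=cv2.fitEllipse(np.c_[u,v].astype(np.float32)); print(n,'ring',len(u),e); C[n]=e[0]
    P=np.array([plane(d,a,b,.003) for a,b in zip(u,v)]); 
    A=np.c_[2*P[:,:2],np.ones(len(P))];s=np.linalg.lstsq(A,(P[:,:2]**2).sum(1),rcond=None)[0]
    print('ring plane fit',s[:2],np.sqrt(s[2]+s[0]**2+s[1]**2))
print(tri([(D[n],*C[n]) for n in D]))
# crops
c=D['side']['im'][280:470,160:350];cv2.imwrite('pics/s0c.png',cv2.resize(c[...,::-1],None,fx=4,fy=4)[:600,:])
c=D['top']['im'][190:315,130:285];cv2.imwrite('pics/t0c.png',cv2.resize(c[...,::-1],None,fx=4.8,fy=4.8))
```

```text
side orange [285 348  12  32 300] [290.2033 363.3667]
side orange [258 355  13  20 157] [263.8981 364.5732]
side blue [291  57  12  14  69] [295.8406  64.1884]
side blue [303  61  20  14 115] [312.1565  67.9391]
side blue [263  86   9  10  60] [266.5167  89.7   ]
side blue [484 143  35  13 330] [501.5909 148.1364]
side blue [297 305  11  31 223] [301.3767 319.0583]
side blue [273 313  12  19 133] [278.2707 321.8722]
side green [267 397  11  18 136] [271.8162 405.3676]
side green [241 402  14  22 164] [247.7866 412.6098]
side ring 170 ((370.02630615234375, 200.53302001953125), (41.885135650634766, 72.79180145263672), 45.75590133666992)
ring plane fit [ 0.5084 -0.178 ] 0.05398408602736276
top orange [196 251  17   7  79] [203.8861 253.7848]
top orange [196 267  14   7  74] [202.1757 270.0541]
top blue [498 103  10   9  76] [502.4868 107.0789]
top blue [234 244  17   7  75] [242.2533 246.8667]
top blue [236 258  14   8  70] [242.3857 261.5   ]
top blue [546 346  23  41 468] [556.6709 366.7671]
top green [158 258  16   7  69] [165.2899 260.6957]
top green [155 272  14   7  62] [161.6613 275.2419]
top ring 169 ((411.0399475097656, 262.0363464355469), (45.32582092285156, 47.94216537475586), 125.32978820800781)
ring plane fit [ 0.5078 -0.1711] 0.044829617290180396
(array([ 0.5039, -0.169 ,  0.0151]), [np.float64(0.0007315883152196735), np.float64(0.0007315883152196767)])
```

View pics/s0c.png

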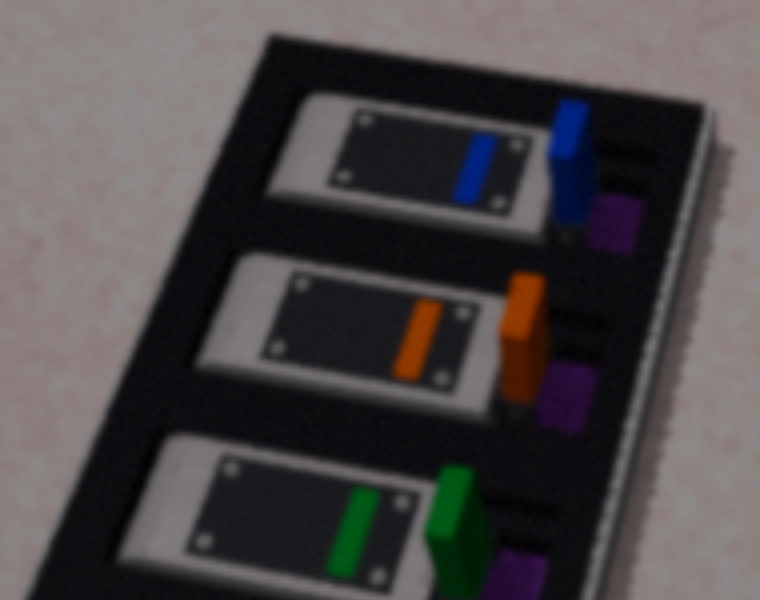

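View pics/t0c.png

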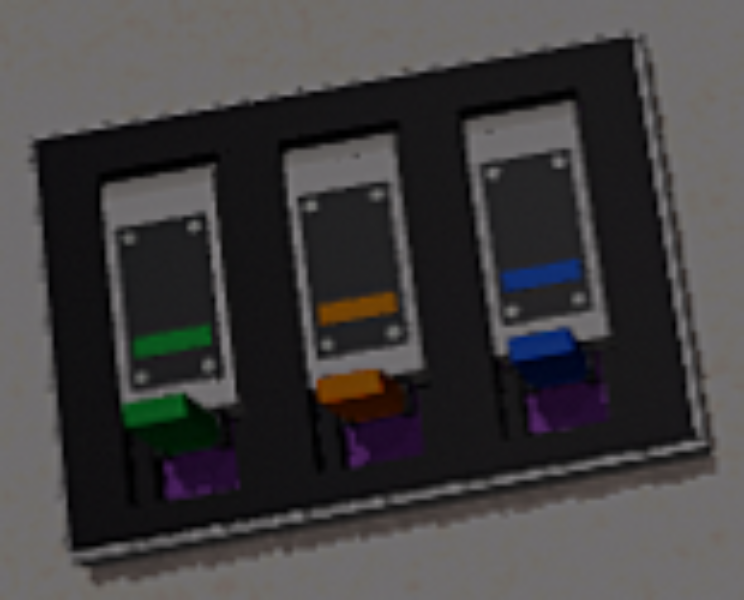

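Run:
```python
from h import *
np.set_printoptions(precision=4,suppress=True)
S=load('side0.png');T=load('top0.png')
# ring side: mask low chroma bright inside tight roi
hsv=cv2.cvtColor(S['im'],cv2.COLOR_RGB2HSV);m=cv2.inRange(hsv,(0,0,110),(180,70,255))
mm=np.zeros_like(m);mm[186:224,339:398]=m[186:224,339:398]
k,lab,st,ce=cv2.connectedComponentsWithStats(mm);i=1+st[1:,4].argmax();print(st)
v,u=np.nonzero(lab==i);e=cv2.fitEllipse(np.c_[u,v].astype(np.float32));print(e)
P=np.array([plane(S,a,b,.003) for a,b in zip(u,v)]);A=np.c_[2*P[:,:2],np.ones(len(P))];s=np.linalg.lstsq(A,(P[:,:2]**2).sum(1),rcond=None)[0];print(s[:2],np.sqrt(s[2]+s[0]**2+s[1]**2))
print('ring',tri([(S,*e[0]),(T,411.04,262.04)]))
bars={'o':((263.9,364.6),(203.9,253.8)),'b':((278.3,321.9),(242.3,246.9)),'g':((247.8,412.6),(165.3,260.7))}
for k,(a,b) in bars.items(): print('bar',k,tri([(S,*a),(T,*b)]),plane(S,*a,.032),plane(T,*b,.032))
tabs={'o':((290.2,363.4),(202.2,270.05)),'b':((301.4,319.1),(242.4,261.5)),'g':((271.8,405.4),(161.7,275.2))}
for k,(a,b) in tabs.items(): print('tab',k,tri([(S,*a),(T,*b)]))
```

```text
[[     0      0    640    480 307048]
 [   359    189      1      1      1]
 [   342    191     52     31    151]]
((367.6518859863281, 204.72796630859375), (32.8282356262207, 50.43632888793945), 93.03166198730469)
[ 0.5081 -0.1713] 0.044932310496444264
ring (array([ 0.5077, -0.1712,  0.0019]), [np.float64(0.0002474825932163231), np.float64(0.00024748259321629123)])
bar o (array([0.4972, 0.2169, 0.0322]), [np.float64(0.00017826569542769562), np.float64(0.00017826569542763097)]) [0.4974 0.2168 0.032 ] [0.497  0.2169 0.032 ]
bar b (array([0.5138, 0.1468, 0.0322]), [np.float64(7.520622665812022e-05), np.float64(7.520622665815054e-05)]) [0.514  0.1467 0.032 ] [0.5138 0.1468 0.032 ]
bar g (array([0.4803, 0.2869, 0.0329]), [np.float64(0.00021462179154759634), np.float64(0.00021462179154762138)]) [0.4809 0.2866 0.032 ] [0.4803 0.2872 0.032 ]
tab o (array([0.4619, 0.2111, 0.0505]), [np.float64(0.001395757535259751), np.float64(0.001395757535259637)])
tab b (array([0.4816, 0.1405, 0.0493]), [np.float64(0.0012782751573521922), np.float64(0.0012782751573521538)])
tab g (array([0.4484, 0.2793, 0.0624]), [np.float64(0.00017385109239951812), np.float64(0.00017385109239956794)])
```

Run:
```python
from h import *
np.set_printoptions(precision=4,suppress=True)
S=load('side0.png');T=load('top0.png')
print('manual top face',tri([(S,290.5,356),(T,202.9,270.4)]))
for n,d,x0,x1,y0,y1 in [('s',S,283,300,345,383),('t',T,193,216,263,280)]:
    c=d['im'][y0:y1,x0:x1]; print(n);print(c[...,0][:,:])
ax=np.array([.973,.233,0]);ay=np.array([-.233,.973,0])
for z in (.060,.064):
  print(z,plane(S,290.5,356,z),plane(T,202.9,270.4,z))
bar=np.array([.4972,.2169,.032])
for p in [(146,0)]: pass
# module back edges in the top crop: four corners manually (4.8 scale)
for q in [(287,150),(397,133),(424,372),(312,388),(310,205),(377,194),(326,345),(393,332)]:
    p=plane(T,130+q[0]/4.8-.4,190+q[1]/4.8-.4,.032); print(q,p,'rel bar',(p-bar)@ax,(p-bar)@ay)
```

```text
manual top face (array([0.4611, 0.2073, 0.0615]), [np.float64(0.0002597124377311184), np.float64(0.00025971243773111047)])
s
[[ 12  10  11  14  12  13  13  13  13  12  13  14  14  10  11  12  11]
 [ 10  10  14  12  15  13  14  16  15  10  12  12  13  13  11  11  11]
 [ 12  12  14  12  13  24  36  38  33  26  22  20  14  14  11  14  13]
 [ 11  12  11  16  30  61  82  92  85  74  68  58  39  22  13  12  10]
 [ 14  11   9  15  48  97 128 134 133 130 125 113  80  41  15  13  14]
 [ 12  14  13  23  59 110 140 146 146 146 147 133 101  52  21  10   8]
 [ 11  11  14  30  72 114 138 146 146 147 146 133  98  49  18  15  12]
 [ 16  18  16  39  83 119 136 145 146 145 144 129  90  44  17  14  15]
 [ 50  42  37  57 103 133 145 144 146 145 140 117  80  39  18  13  11]
 [ 93  81  76  87 121 142 147 146 147 145 137 109  68  40  20  11  14]
 [113 111 108 119 136 144 147 147 145 143 131  99  60  35  18  15  13]
 [120 118 117 128 140 146 146 146 146 142 122  89  57  34  17   8  10]
 [121 123 124 136 144 145 146 146 145 138 112  75  54  35  13   5   7]
 [121 124 132 142 146 148 144 146 145 135 101  65  4
[... 3444 characters left out ...]
087 0.064 ] [0.4604 0.2065 0.064 ]
(287, 150) [0.559  0.2517 0.032 ] rel bar 0.06819338731331999 0.019480549964109972
(397, 133) [0.5681 0.209  0.032 ] rel bar 0.06712349990727638 -0.024168848704321535
(424, 372) [0.4735 0.1881 0.032 ] rel bar -0.029779533054377423 -0.0224788923043976
(312, 388) [0.465  0.2305 0.032 ] rel bar -0.028142019040651497 0.020696454393203396
(310, 205) [0.5371 0.2399 0.032 ] rel bar 0.04420932469935259 0.01307922850098292
(377, 194) [0.5429 0.2141 0.032 ] rel bar 0.043810996309351 -0.0133579265138316
(326, 345) [0.482 0.227 0.032] rel bar -0.012427475335887847 0.013412396441347365
(393, 332) [0.4884 0.2017 0.032 ] rel bar -0.012067983045562695 -0.012700671690019186
```

The ring is at (0.508,-0.171), with z≈2 mm and a radius fit of 44.9 mm. The bar height is 32 mm and the pitch 72 mm, so the checks agree. The module x axis is at about 13.3°, and the tab top is at about (0.461,0.208,0.062). I'll move towards it, turning so that the jaws close across the 10 mm thickness.

Emit:
apply_moves(targets=[{"fingers":0,"tx":0,"ty":0.043,"tz":-0.036,"spin":-0.18},{"fingers":0,"tx":0,"ty":0.086,"tz":-0.073,"spin":-0.36},{"fingers":0,"tx":0,"ty":0.129,"tz":-0.109,"spin":-0.54},{"fingers":0,"tx":0,"ty":0.172,"tz":-0.146,"spin":-0.72},{"fingers":0,"tx":0,"ty":0.215,"tz":-0.182,"spin":-0.9},{"fingers":0,"tx":0,"ty":0.258,"tz":-0.219,"spin":-1.08},{"fingers":0,"tx":0,"ty":0.301,"tz":-0.255,"spin":-1.26},{"fingers":0,"tx":0,"ty":0.345,"tz":-0.292,"spin":-1.44}])

```text
time: 1.15
ee_pos: [0.4208, -0.1477, 0.2311]
orientation: [[-0.0, -0.218, 0.976], [0.001, 0.976, 0.218], [-1.0, 0.001, 0.0]]
ft_force: [0.3, -0.5, -0.2]
grip_width: 0.0854
```

```bash
cat >> h.py <<'E'
def to(target,yaw=None):
    o=ctrl.get_obs();R=o['orientation'];d=np.array(target)-o['ee_pos'];t=R.T@d
    cur=np.degrees(np.arctan2(R[1,2],R[0,2]))
    print('t',round(o['time'],2),'pos',o['ee_pos'].round(4),'yaw z',round(cur,2),'tilt',R[:,0].round(4),'F',o['ft_force'].round(2),'w',round(o['grip_width'],4))
    print('shift tool',t.round(4),'spin',None if yaw is None else np.radians(-(yaw-cur)).round(4))
E
python3 - <<'E'
from h import *
np.set_printoptions(precision=4,suppress=True)
to([.43,.20,.20],13.3); print(ctrl.get_obs()['joint_positions'])
S=load('side0.png');T=load('top0.png')
for n,d in (('s',S),('t',T)):
    hsv=cv2.cvtColor(d['im'],cv2.COLOR_RGB2HSV);m=cv2.inRange(hsv,(135,90,25),(165,255,255))
    k,lab,st,ce=cv2.connectedComponentsWithStats(m)
    for i in range(1,k):
        if st[i,4]>25: print(n,st[i],ce[i])
E
```

```text
t 1.15 pos [ 0.4208 -0.1477  0.2311] yaw z 12.58 tilt [-0.      0.0011 -1.    ] F [ 0.3  -0.49 -0.18] w 0.0854
shift tool [0.0315 0.3373 0.0847] spin -0.0125
[-29.7115   3.6841 -15.0495  71.3005   0.0561  47.7067]
s [ 525    0   40   55 1654] [543.8694  24.1941]
s [518  67  33  22 541] [534.6285  76.3309]
s [ 95 311  20  23 191] [104.0157 321.9843]
s [306 328  15  16 184] [313.2989 335.538 ]
s [294 370  16  19 235] [301.2043 378.7191]
s [280 417  18  23 297] [288.0875 427.7677]
t [  9  68  63  39 910] [42.9989 90.7143]
t [204 123  13  20 102] [210.0294 131.8922]
t [239 263  18  18 161] [248.2236 274.    ]
t [202 273  17  15 148] [209.9459 281.2905]
t [164 283  16  12 145] [171.4207 288.3379]
```

Run:
```python
from h import *
np.set_printoptions(precision=4,suppress=True)
S=load('side0.png');T=load('top0.png')
print(tri([(S,301.2,378.7),(T,209.95,281.3)]))
to([.461,.208,.17],13.3)
```

```text
(array([0.4494, 0.2047, 0.0131]), [np.float64(8.409563167206941e-05), np.float64(8.409563167218662e-05)])
t 1.15 pos [ 0.4208 -0.1477  0.2311] yaw z 12.58 tilt [-0.      0.0011 -1.    ] F [ 0.3  -0.49 -0.18] w 0.0854
shift tool [0.0615 0.3383 0.1167] spin -0.0125
```

The purple patch triangulates to z≈13 mm. It lies down in the cutout, so it is no obstacle.

Emit:
apply_moves(targets=[{"fingers":0,"tx":0.0,"ty":0.05,"tz":0.018,"spin":-0.0125},{"fingers":0,"tx":0.01,"ty":0.1,"tz":0.036,"spin":-0.0125},{"fingers":0,"tx":0.02,"ty":0.15,"tz":0.053,"spin":-0.0125},{"fingers":0,"tx":0.03,"ty":0.2,"tz":0.07,"spin":-0.0125},{"fingers":0,"tx":0.04,"ty":0.25,"tz":0.087,"spin":-0.0125},{"fingers":0,"tx":0.05,"ty":0.3,"tz":0.105,"spin":-0.0125},{"fingers":0,"tx":0.061,"ty":0.338,"tz":0.117,"spin":-0.0125},{"fingers":0,"tx":0.061,"ty":0.338,"tz":0.117,"spin":-0.0125}])

```text
time: 2.15
ee_pos: [0.4605, 0.2098, 0.1692]
orientation: [[-0.002, -0.234, 0.972], [0.001, 0.972, 0.234], [-1.0, 0.001, -0.002]]
ft_force: [0.1, 0.1, 0.3]
grip_width: 0.0854
```

Run:
```python
from h import *
to([.461,.208,.17],13.3)
shot('wrist','w1.png');
d=load('w1.png')
for z in (.02,.064): print(proj(d,[.461,.208,z]))
```

```text
t 2.15 pos [0.4605 0.2098 0.1692] yaw z 13.55 tilt [-2.1e-03  9.0e-04 -1.0e+00] F [0.08 0.14 0.28] w 0.0854
shift tool [-0.0008 -0.0019  0.0001] spin 0.0043
[315.49565574 220.37569659]
[315.2665846  237.29390373]
```

View pics/w1.png

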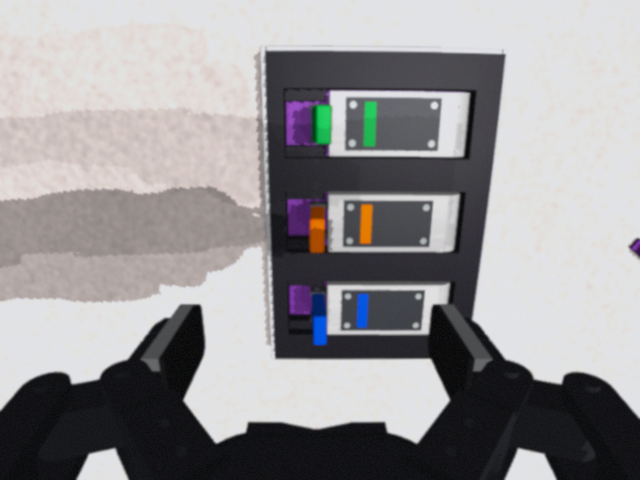

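The wrist view shows the orange tab at about (317,230), lined up with the jaws, and the module axis is level in the image. I'll refine the tab top from three views.

Run:
```python
from h import *
np.set_printoptions(precision=4,suppress=True)
S=load('side0.png');T=load('top0.png');W=load('w1.png')
hsv=cv2.cvtColor(W['im'],cv2.COLOR_RGB2HSV)
for lo in (100,170,200,220):
    m=cv2.inRange(hsv,(5,150,lo),(22,255,255));k,l,st,ce=cv2.connectedComponentsWithStats(m)
    for i in range(1,k):
        if st[i,4]>15:
            print(lo,st[i],ce[i])
print(hsv[200:258,317,2])
c=W['im'][180:270,270:390];cv2.imwrite('pics/w1c.png',cv2.resize(c[...,::-1],None,fx=6,fy=6,interpolation=cv2.INTER_CUBIC))
```

```text
100 [360 204  13  40 466] [365.7296 223.4893]
100 [310 207  15  46 646] [316.9272 230.1099]
170 [360 205  12  39 423] [365.5934 223.8582]
170 [310 219  15  31 290] [316.9552 230.4517]
200 [361 205  11  38 359] [365.6769 223.4011]
200 [311 220  13   9 112] [317.1429 223.8929]
220 [361 206  10  36 302] [365.8344 223.394 ]
220 [312 220  11   9  71] [317.1127 223.9014]
[102  80  58  56  64  75  97 110 117 116 117 118 118 118 118 117 118 129
 154 191 219 227 229 229 229 229 227 221 201 182 172 173 170 170 170 170
 171 171 168 169 171 171 170 170 170 171 169 171 171 169 167 153 122  81
  55  49  49  49]
```

View pics/w1c.png

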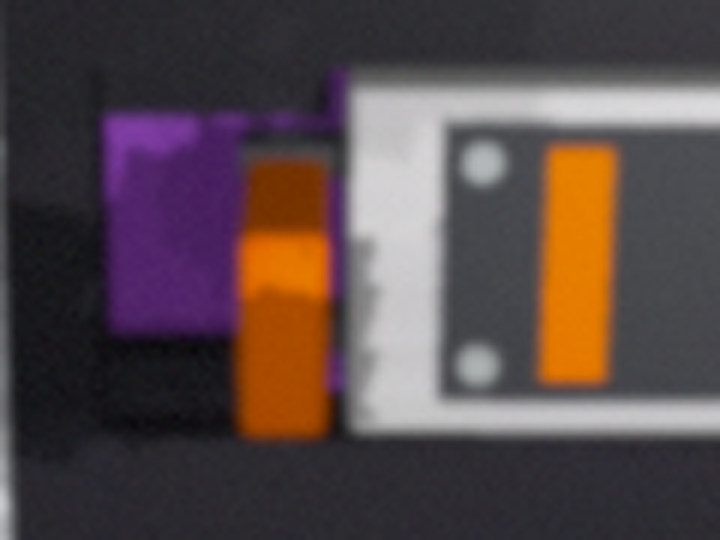

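Run:
```python
from h import *
np.set_printoptions(precision=4,suppress=True)
S=load('side0.png');T=load('top0.png');W=load('w1.png')
p=tri([(S,290.5,356),(T,202.9,270.4),(W,317.2,235.6)]);print(p)
print(tri([(S,290.5,356),(W,317.2,235.6)]),tri([(T,202.9,270.4),(W,317.2,235.6)]))
print('bar', tri([(S,263.9,364.6),(T,203.9,253.8),(W,365.7,223.45)]))
o=ctrl.get_obs();R=o['orientation'];print('rel tool',R.T@(p[0]-o['ee_pos']))
print('edges at z.063',plane(W,317.2,218.5,.063),plane(W,317.2,252.5,.063),plane(W,309.5,236,.063),plane(W,325,236,.063))
for q in [(83.5+270,0)]:pass
# module axis from bolts in wrist
a=[(350.3,207.3),(349.5,241)]
P=[plane(W,u,v,.032) for u,v in a];print(P,np.degrees(np.arctan2(*(P[0]-P[1])[[1,0]]))-90)
to([.461,.208,.037],13.3)
```

```text
(array([0.4616, 0.2076, 0.0607]), [np.float64(0.0007041132597402752), np.float64(0.0006249128454508177), np.float64(0.0010347523863600478)])
(array([0.4616, 0.2084, 0.0624]), [np.float64(0.0007726942246526165), np.float64(0.0007726942246526522)]) (array([0.4619, 0.2079, 0.0585]), [np.float64(0.0005032412704416468), np.float64(0.0005032412704415245)])
bar (array([0.4972, 0.2171, 0.0319]), [np.float64(0.00033220504878001076), np.float64(0.0002720109305013244), np.float64(0.00044131851565975416)])
rel tool [ 0.1089 -0.0012  0.0009]
edges at z.063 [0.4593 0.2206 0.063 ] [0.4649 0.1975 0.063 ] [0.4571 0.2077 0.063 ] [0.4672 0.2101 0.063 ]
[array([0.4829, 0.2268, 0.032 ]), array([0.489 , 0.2015, 0.032 ])] 13.65567719019866
t 2.2 pos [0.4606 0.2085 0.1697] yaw z 13.45 tilt [-0.0017  0.0004 -1.    ] F [-0.52  0.78 -0.78] w 0.0855
shift tool [ 0.1327 -0.0007  0.0005] spin 0.0027
```

Emit:
apply_moves(targets=[{"fingers":0,"tx":0.02,"ty":0,"tz":0.001,"spin":0},{"fingers":0,"tx":0.05,"ty":0,"tz":0.001,"spin":0},{"fingers":0,"tx":0.08,"ty":0,"tz":0.001,"spin":0},{"fingers":0,"tx":0.1,"ty":0,"tz":0.001,"spin":0},{"fingers":0,"tx":0.115,"ty":0,"tz":0.001,"spin":0},{"fingers":0,"tx":0.126,"ty":0,"tz":0.001,"spin":0},{"fingers":0,"tx":0.132,"ty":0,"tz":0.001,"spin":0},{"fingers":0,"tx":0.132,"ty":0,"tz":0.001,"spin":0}])

```text
time: 3.2
ee_pos: [0.4614, 0.2087, 0.0377]
orientation: [[-0.002, -0.233, 0.973], [0.0, 0.973, 0.233], [-1.0, 0.001, -0.002]]
ft_force: [1.2, 0.5, -0.4]
grip_width: 0.0858
```

Run:
```python
from h import *
to([.4616,.208,.037],13.3)
shot('wrist','w2.png');
```

```text
t 3.2 pos [0.4614 0.2087 0.0377] yaw z 13.45 tilt [-1.9e-03  3.0e-04 -1.0e+00] F [ 1.19  0.47 -0.36] w 0.0858
shift tool [ 0.0007 -0.0007  0.    ] spin 0.0026
```

View pics/w2.png

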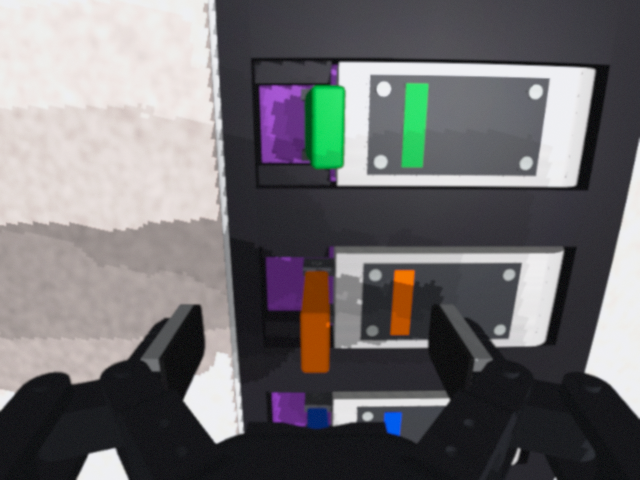

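The orange tab (316,320) is centred between the fingers (about 318), and nothing is touching. Closing now.

Emit:
apply_moves(targets=[{"fingers":1,"tx":0,"ty":0,"tz":0,"spin":0},{"fingers":1,"tx":0,"ty":0,"tz":0,"spin":0},{"fingers":1,"tx":0,"ty":0,"tz":0,"spin":0},{"fingers":1,"tx":0,"ty":0,"tz":0,"spin":0},{"fingers":1,"tx":0,"ty":0,"tz":0,"spin":0},{"fingers":1,"tx":0,"ty":0,"tz":0,"spin":0},{"fingers":1,"tx":0,"ty":0,"tz":0,"spin":0},{"fingers":1,"tx":0,"ty":0,"tz":0,"spin":0}])

```text
time: 4.25
ee_pos: [0.4616, 0.2089, 0.0382]
orientation: [[-0.001, -0.233, 0.973], [0.0, 0.973, 0.233], [-1.0, 0.001, -0.001]]
ft_force: [-2.7, -1.2, 5.6]
grip_width: 0.0091
```

Run:
```python
from h import *
to([.4616,.208,.037],13.3)
shot('wrist','w3.png');shot('side','s3.png')
```

```text
t 4.25 pos [0.4616 0.2089 0.0382] yaw z 13.46 tilt [-1.3e-03  5.0e-04 -1.0e+00] F [-2.66 -1.2   5.64] w 0.0091
shift tool [ 0.0012 -0.0008 -0.0002] spin 0.0027
```

View pics/w3.png

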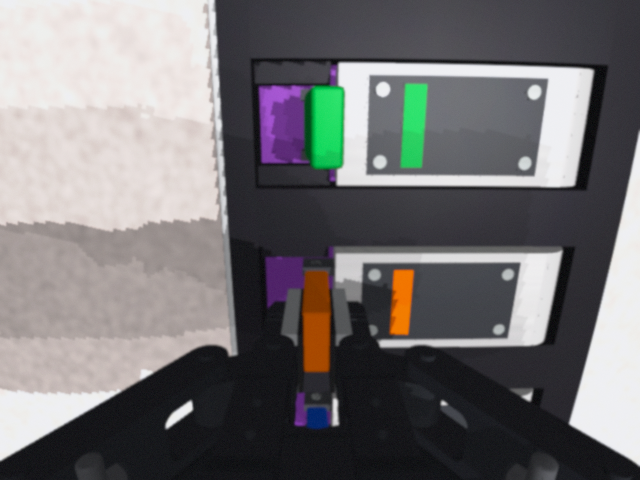

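View pics/s3.png

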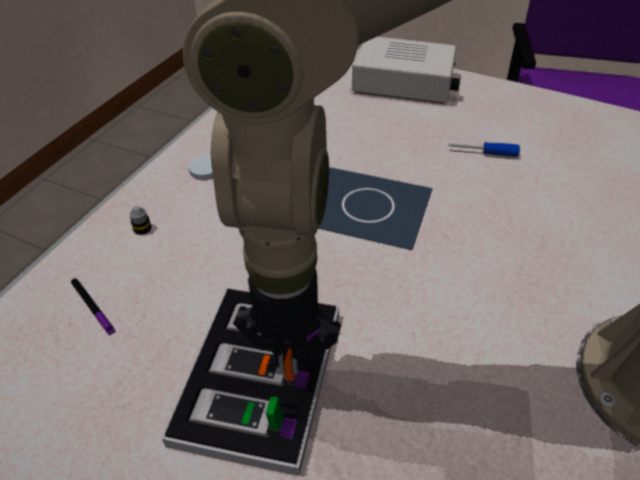

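The tab is held, with the opening at 9.1 mm. I lift along an arc about the heel.

Emit:
apply_moves(targets=[{"fingers":1,"tx":-0.007,"ty":0,"tz":0,"spin":0},{"fingers":1,"tx":-0.015,"ty":0,"tz":0.001,"spin":0},{"fingers":1,"tx":-0.022,"ty":0,"tz":0.002,"spin":0},{"fingers":1,"tx":-0.03,"ty":0,"tz":0.004,"spin":0},{"fingers":1,"tx":-0.036,"ty":0,"tz":0.006,"spin":0},{"fingers":1,"tx":-0.044,"ty":0,"tz":0.009,"spin":0},{"fingers":1,"tx":-0.049,"ty":0,"tz":0.012,"spin":0},{"fingers":1,"tx":-0.055,"ty":0,"tz":0.015,"spin":0}])

```text
time: 5.35
ee_pos: [0.4764, 0.2124, 0.0934]
orientation: [[-0.002, -0.233, 0.973], [0.0, 0.973, 0.233], [-1.0, 0.001, -0.001]]
ft_force: [1.0, 0.1, -0.9]
grip_width: 0.0089
```

Run:
```python
from h import *
to([.4616,.208,.037],13.3)
shot('wrist','w4.png');shot('side','s4.png')
```

```text
t 5.35 pos [0.4764 0.2124 0.0934] yaw z 13.46 tilt [-1.5e-03  4.0e-04 -1.0e+00] F [ 0.97  0.06 -0.85] w 0.0089
shift tool [ 0.0565 -0.0009 -0.0153] spin 0.0027
```

View pics/w4.png

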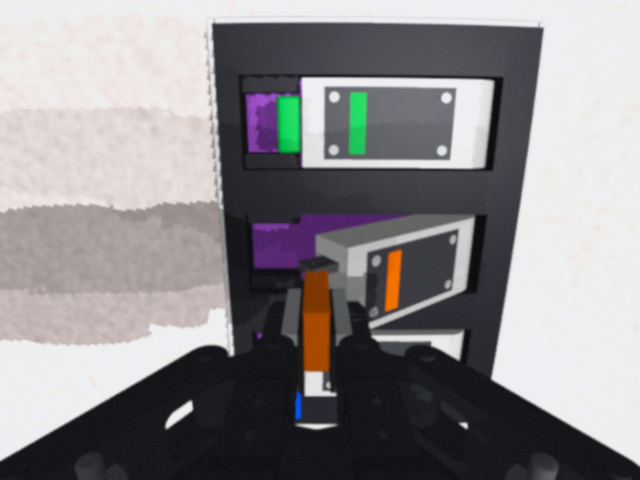

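View pics/s4.png

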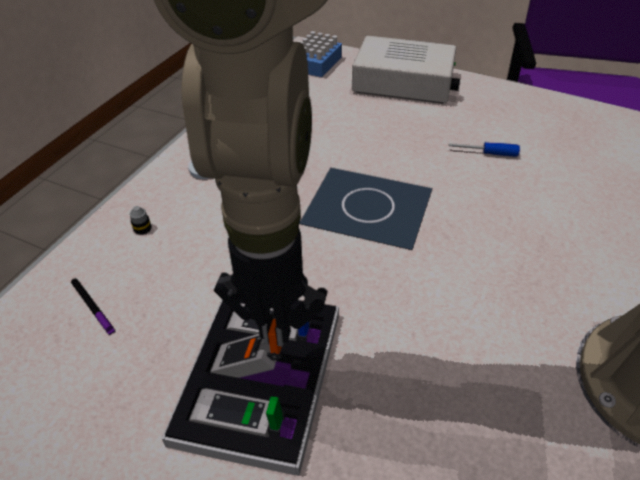

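The tab end is up, with the heel still in the cutout and forces near zero. Continuing the arc.

Emit:
apply_moves(targets=[{"fingers":1,"tx":-0.007,"ty":0,"tz":0.004,"spin":0},{"fingers":1,"tx":-0.014,"ty":0,"tz":0.01,"spin":0},{"fingers":1,"tx":-0.021,"ty":0,"tz":0.017,"spin":0},{"fingers":1,"tx":-0.026,"ty":0,"tz":0.024,"spin":0},{"fingers":1,"tx":-0.031,"ty":0,"tz":0.031,"spin":0},{"fingers":1,"tx":-0.037,"ty":0,"tz":0.042,"spin":0},{"fingers":1,"tx":-0.042,"ty":0,"tz":0.053,"spin":0},{"fingers":1,"tx":-0.046,"ty":0,"tz":0.063,"spin":0}])

```text
time: 6.45
ee_pos: [0.5385, 0.2272, 0.1399]
orientation: [[-0.001, -0.233, 0.973], [0.0, 0.973, 0.233], [-1.0, 0.001, -0.001]]
ft_force: [0.4, -0.3, -2.9]
grip_width: 0.0086
```

Emit:
apply_moves(targets=[{"fingers":1,"tx":-0.01,"ty":0,"tz":0,"spin":0},{"fingers":1,"tx":-0.022,"ty":0,"tz":0,"spin":0},{"fingers":1,"tx":-0.035,"ty":0,"tz":0,"spin":0},{"fingers":1,"tx":-0.05,"ty":0,"tz":0,"spin":0},{"fingers":1,"tx":-0.065,"ty":0,"tz":0,"spin":0},{"fingers":1,"tx":-0.08,"ty":0,"tz":0,"spin":0},{"fingers":1,"tx":-0.085,"ty":0,"tz":0,"spin":0},{"fingers":1,"tx":-0.085,"ty":0,"tz":0,"spin":0}])

```text
time: 7.45
ee_pos: [0.5388, 0.2272, 0.2252]
orientation: [[-0.001, -0.233, 0.973], [0.001, 0.973, 0.233], [-1.0, 0.001, -0.0]]
ft_force: [0.5, 1.0, -1.6]
grip_width: 0.0089
```

Run:
```python
from h import *
# flip start: hinge 'start' so that end = ring+.058*ax
ax=np.array([np.cos(np.radians(13.45)),np.sin(np.radians(13.45)),0])
ring=np.array([.5078,-.1712,0]);end=ring+.058*ax;st=end-(.012*np.pi/2+.096)*ax
print(end,st)
to(st+[0,0,.2],None)
shot('wrist','w5.png');shot('side','s5.png')
```

```text
[ 0.56420925 -0.15770939  0.        ] [ 0.45250964 -0.18442302  0.        ]
t 7.45 pos [0.5388 0.2272 0.2252] yaw z 13.45 tilt [-6.e-04  7.e-04 -1.e+00] F [ 0.51  0.96 -1.62] w 0.0089
shift tool [ 0.025  -0.3802 -0.1797] spin None
```

View pics/w5.png

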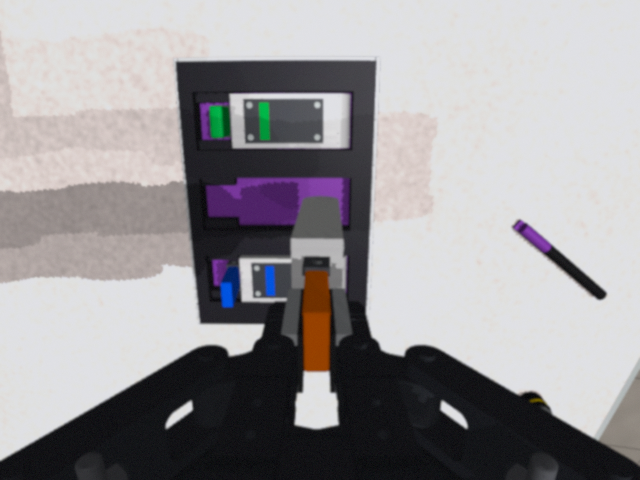

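View pics/s5.png

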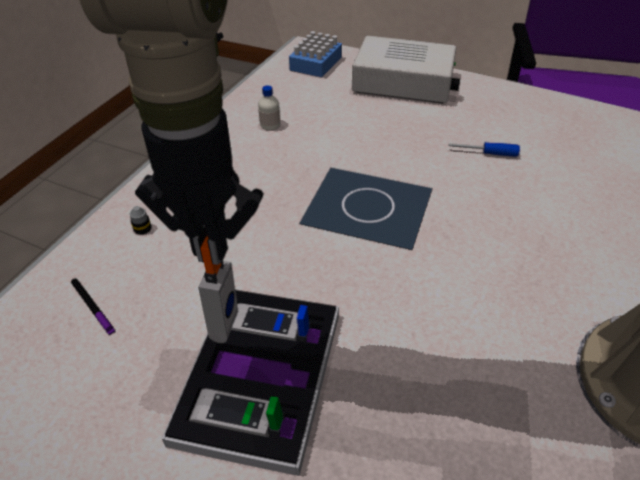

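The module hangs heel down, clear of everything, and both neighbours are seated. I carry it to the start of the turn beside the ring.

Emit:
apply_moves(targets=[{"fingers":1,"tx":0,"ty":-0.01,"tz":-0.005,"spin":0},{"fingers":1,"tx":0,"ty":-0.03,"tz":-0.014,"spin":0},{"fingers":1,"tx":0,"ty":-0.06,"tz":-0.028,"spin":0},{"fingers":1,"tx":0,"ty":-0.095,"tz":-0.045,"spin":0},{"fingers":1,"tx":0,"ty":-0.13,"tz":-0.061,"spin":0},{"fingers":1,"tx":0,"ty":-0.16,"tz":-0.076,"spin":0},{"fingers":1,"tx":0,"ty":-0.18,"tz":-0.085,"spin":0},{"fingers":1,"tx":0,"ty":-0.19,"tz":-0.09,"spin":0}])

```text
time: 8.55
ee_pos: [0.4941, 0.0193, 0.2243]
orientation: [[-0.002, -0.23, 0.973], [0.0, 0.973, 0.23], [-1.0, 0.001, -0.002]]
ft_force: [-0.2, 0.1, -1.8]
grip_width: 0.0091
```

Emit:
apply_moves(targets=[{"fingers":1,"tx":0,"ty":-0.01,"tz":-0.005,"spin":0},{"fingers":1,"tx":0,"ty":-0.03,"tz":-0.014,"spin":0},{"fingers":1,"tx":0.005,"ty":-0.06,"tz":-0.028,"spin":0},{"fingers":1,"tx":0.015,"ty":-0.095,"tz":-0.045,"spin":0},{"fingers":1,"tx":0.025,"ty":-0.13,"tz":-0.061,"spin":0},{"fingers":1,"tx":0.035,"ty":-0.16,"tz":-0.076,"spin":0},{"fingers":1,"tx":0.04,"ty":-0.18,"tz":-0.085,"spin":0},{"fingers":1,"tx":0.045,"ty":-0.19,"tz":-0.09,"spin":0}])

```text
time: 9.55
ee_pos: [0.4498, -0.1873, 0.1791]
orientation: [[-0.002, -0.229, 0.973], [0.0, 0.973, 0.229], [-1.0, 0.001, -0.002]]
ft_force: [-0.8, 0.5, -1.6]
grip_width: 0.009
```

Run:
```python
from h import *
to([.4525,-.1844,.132])
shot('wrist','w6.png');shot('side','s6.png')
```

```text
t 9.55 pos [ 0.4498 -0.1873  0.1791] yaw z 13.26 tilt [-2.4e-03  2.0e-04 -1.0e+00] F [-0.8   0.49 -1.55] w 0.009
shift tool [0.0471 0.0021 0.0034] spin None
```

View pics/w6.png

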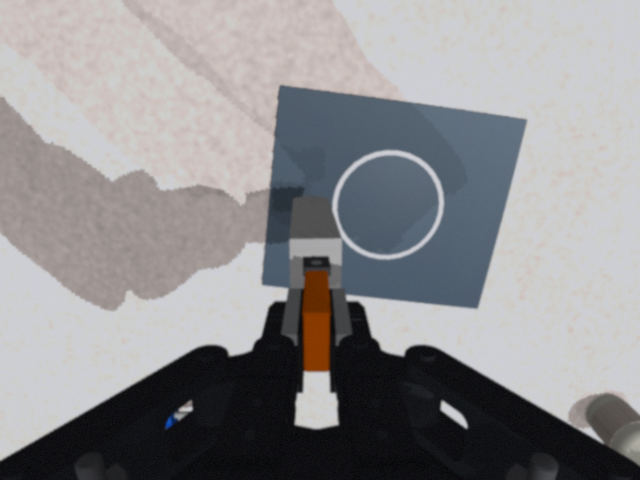

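View pics/s6.png

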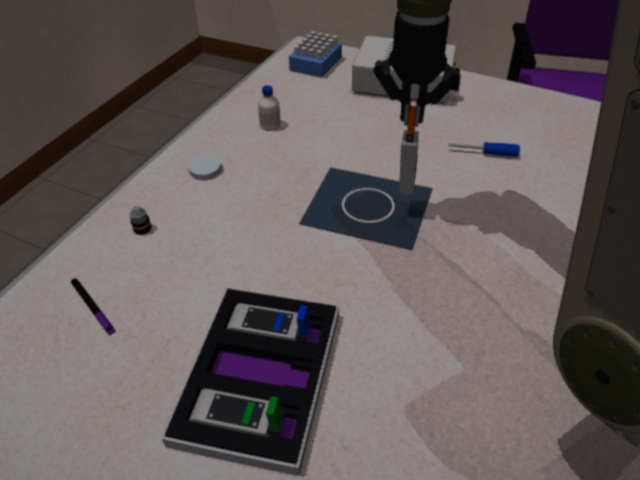

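Emit:
apply_moves(targets=[{"fingers":1,"tx":0.008,"ty":0.001,"tz":0.001,"spin":0},{"fingers":1,"tx":0.018,"ty":0.002,"tz":0.002,"spin":0},{"fingers":1,"tx":0.028,"ty":0.002,"tz":0.003,"spin":0},{"fingers":1,"tx":0.036,"ty":0.002,"tz":0.003,"spin":0},{"fingers":1,"tx":0.042,"ty":0.002,"tz":0.003,"spin":0},{"fingers":1,"tx":0.046,"ty":0.002,"tz":0.003,"spin":0},{"fingers":1,"tx":0.047,"ty":0.002,"tz":0.003,"spin":0},{"fingers":1,"tx":0.047,"ty":0.002,"tz":0.003,"spin":0}])

```text
time: 10.65
ee_pos: [0.4521, -0.1842, 0.132]
orientation: [[-0.003, -0.229, 0.973], [0.0, 0.973, 0.229], [-1.0, 0.001, -0.003]]
ft_force: [-0.3, -0.1, -2.5]
grip_width: 0.0088
```

Run:
```python
from h import *
to([.4525,-.1844,.129])
shot('side','s7.png');d=load('s7.png')
c=d['im'][80:230,330:480];cv2.imwrite('pics/s7c.png',cv2.resize(c[...,::-1],None,fx=4,fy=4))
# expected heel bottom
o=ctrl.get_obs()['ee_pos'];print(proj(d,o-[0,0,.018]),proj(d,o-[0,0,.126]))
```

```text
t 10.65 pos [ 0.4521 -0.1842  0.132 ] yaw z 13.24 tilt [-2.9e-03  4.0e-04 -1.0e+00] F [-0.27 -0.12 -2.55] w 0.0088
shift tool [ 0.003  -0.0003  0.0004] spin None
[405.23761233 157.45527851] [399.80597892 207.31881156]
```

View pics/s7c.png

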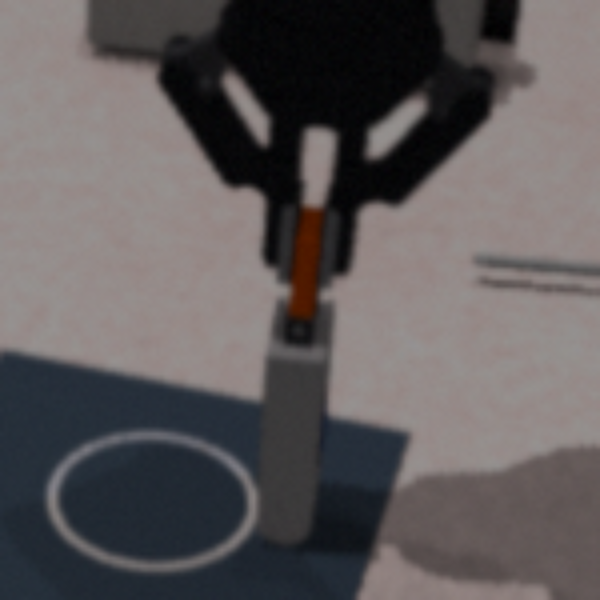

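The heel sits about 3 mm above the mat beside the ring, with the module hanging straight. I start the roll: sideways first while touching down lightly.

Emit:
apply_moves(targets=[{"fingers":1,"tx":0.0025,"ty":0,"tz":0.004,"spin":0},{"fingers":1,"tx":0.004,"ty":0,"tz":0.0095,"spin":0},{"fingers":1,"tx":0.005,"ty":0,"tz":0.017,"spin":0},{"fingers":1,"tx":0.0067,"ty":0,"tz":0.026,"spin":0},{"fingers":1,"tx":0.009,"ty":0,"tz":0.035,"spin":0},{"fingers":1,"tx":0.012,"ty":0,"tz":0.044,"spin":0},{"fingers":1,"tx":0.016,"ty":0,"tz":0.0525,"spin":0},{"fingers":1,"tx":0.02,"ty":0,"tz":0.061,"spin":0}])

```text
time: 11.7
ee_pos: [0.5136, -0.1702, 0.1126]
orientation: [[0.001, -0.23, 0.973], [-0.0, 0.973, 0.23], [-1.0, -0.0, 0.001]]
ft_force: [2.1, 2.0, 3.9]
grip_width: 0.0092
```

Run:
```python
from h import *
to([.5642,-.1577,.033])
shot('side','s8.png');d=load('s8.png')
c=d['im'][80:230,330:480];cv2.imwrite('pics/s8c.png',cv2.resize(c[...,::-1],None,fx=4,fy=4))
```

```text
t 11.7 pos [ 0.5136 -0.1702  0.1126] yaw z 13.27 tilt [ 5.e-04 -0.e+00 -1.e+00] F [2.06 1.97 3.87] w 0.0092
shift tool [0.0797 0.0005 0.0521] spin None
```

View pics/s8c.png

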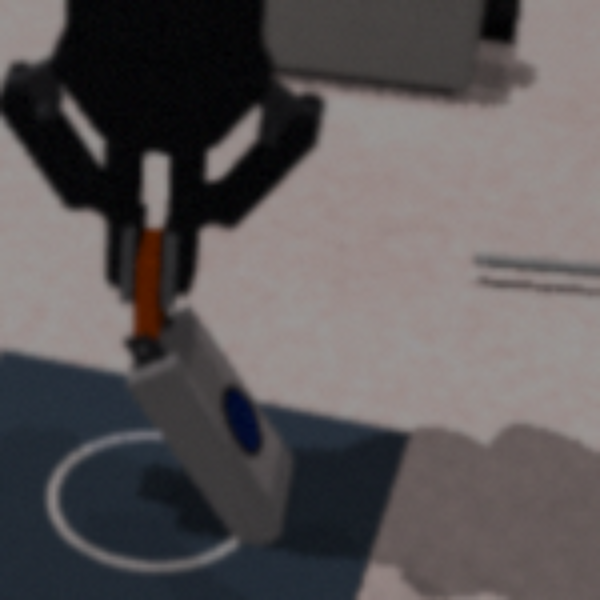

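Emit:
apply_moves(targets=[{"fingers":1,"tx":0.006,"ty":0,"tz":0.0075,"spin":0},{"fingers":1,"tx":0.013,"ty":0,"tz":0.016,"spin":0},{"fingers":1,"tx":0.022,"ty":0,"tz":0.025,"spin":0},{"fingers":1,"tx":0.032,"ty":0,"tz":0.033,"spin":0},{"fingers":1,"tx":0.042,"ty":0,"tz":0.04,"spin":0},{"fingers":1,"tx":0.052,"ty":0,"tz":0.045,"spin":0},{"fingers":1,"tx":0.062,"ty":0,"tz":0.049,"spin":0},{"fingers":1,"tx":0.07,"ty":0,"tz":0.051,"spin":0}])

```text
time: 12.75
ee_pos: [0.5637, -0.1581, 0.0412]
orientation: [[-0.0, -0.23, 0.973], [0.001, 0.973, 0.23], [-1.0, 0.001, 0.0]]
ft_force: [-0.3, 0.7, -0.9]
grip_width: 0.0087
```

Run:
```python
from h import *
to([.5642,-.1577,.033])
shot('side','s9.png');d=load('s9.png')
c=d['im'][80:230,330:480];cv2.imwrite('pics/s9c.png',cv2.resize(c[...,::-1],None,fx=4,fy=4))
```

```text
t 12.75 pos [ 0.5637 -0.1581  0.0412] yaw z 13.29 tilt [-1.e-04  6.e-04 -1.e+00] F [-0.28  0.67 -0.95] w 0.0087
shift tool [0.0082 0.0002 0.0005] spin None
```

View pics/s9c.png

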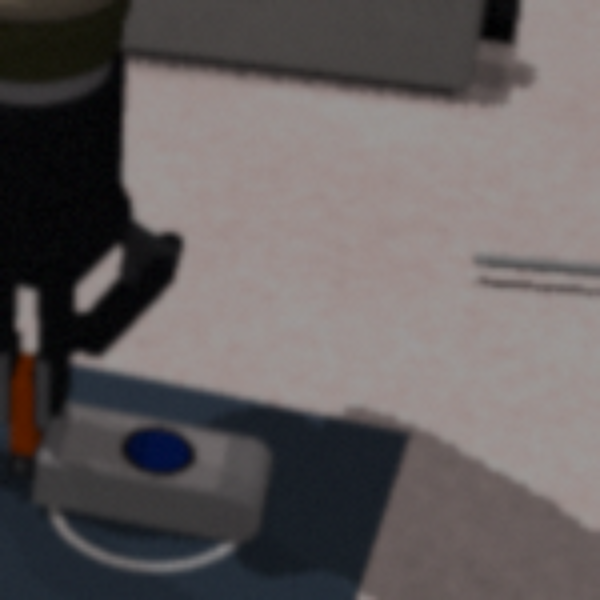

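The window is up and the tab end is still a few millimetres off the mat. I lower it gently.

Emit:
apply_moves(targets=[{"fingers":1,"tx":0.002,"ty":0,"tz":0,"spin":0},{"fingers":1,"tx":0.004,"ty":0,"tz":0,"spin":0},{"fingers":1,"tx":0.005,"ty":0,"tz":0,"spin":0},{"fingers":1,"tx":0.006,"ty":0,"tz":0,"spin":0},{"fingers":1,"tx":0.007,"ty":0,"tz":0,"spin":0},{"fingers":1,"tx":0.008,"ty":0,"tz":0,"spin":0},{"fingers":1,"tx":0.008,"ty":0,"tz":0,"spin":0},{"fingers":1,"tx":0.008,"ty":0,"tz":0,"spin":0}])

```text
time: 13.8
ee_pos: [0.5638, -0.158, 0.0332]
orientation: [[0.0, -0.23, 0.973], [0.001, 0.973, 0.23], [-1.0, 0.001, 0.0]]
ft_force: [-1.2, 1.9, 5.3]
grip_width: 0.0087
```

Run:
```python
from h import *
np.set_printoptions(precision=4,suppress=True)
to([.5642,-.1577,.033])
shot('side','s10.png');shot('top','t10.png');d=load('s10.png')
c=d['im'][80:230,330:480];cv2.imwrite('pics/s10c.png',cv2.resize(c[...,::-1],None,fx=4,fy=4))
for n in ('s10.png','t10.png'):
    d=load(n);hsv=cv2.cvtColor(d['im'],cv2.COLOR_RGB2HSV);m=cv2.inRange(hsv,(112,150,30),(125,255,255))
    k,l,st,ce=cv2.connectedComponentsWithStats(m)
    for i in range(1,k):
        if st[i,4]>20: print(n,st[i],ce[i],plane(d,*ce[i],.027))
```

```text
t 13.8 pos [ 0.5638 -0.158   0.0332] yaw z 13.29 tilt [ 0.0002  0.0007 -1.    ] F [-1.17  1.89  5.26] w 0.0087
shift tool [0.0002 0.0002 0.0005] spin None
s10.png [263  86   9  10  35] [267.0286  91.0286] [ 0.8474 -0.4103  0.027 ]
s10.png [361 189  16  10 116] [368.5431 193.8276] [ 0.5076 -0.1715  0.027 ]
s10.png [297 304  12  33 315] [302.6603 319.8159] [0.4868 0.1256 0.027 ]
s10.png [273 313  12  18 132] [278.3106 321.5985] [0.5164 0.1429 0.027 ]
t10.png [236 263  17   8  84] [244.7262 266.4286] [0.4782 0.1398 0.027 ]
t10.png [553 346  15  41  56] [561.375  367.3929] [ 0.3248 -0.4357  0.027 ]
```

View pics/s10c.png

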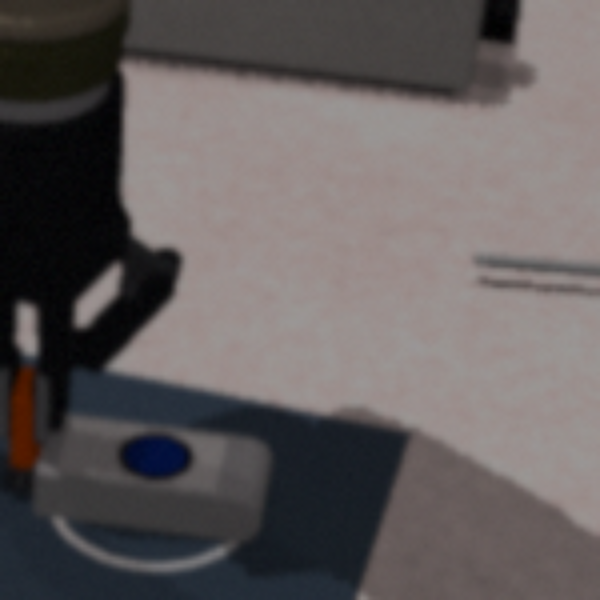

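View pics/t10.png

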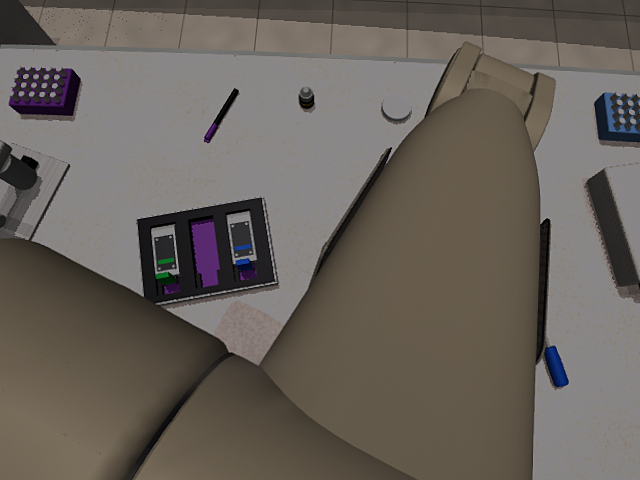

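The module is flat with the window at (0.5076,-0.1715), about 0.3 mm from the ring centre, and contact force is about 5 N. I let go and rise.

Emit:
apply_moves(targets=[{"fingers":0.6,"tx":0,"ty":0,"tz":0,"spin":0},{"fingers":0.6,"tx":0,"ty":0,"tz":0,"spin":0},{"fingers":0.6,"tx":0,"ty":0,"tz":0,"spin":0},{"fingers":0.6,"tx":-0.004,"ty":0,"tz":0,"spin":0},{"fingers":0.6,"tx":-0.015,"ty":0,"tz":0,"spin":0},{"fingers":0.6,"tx":-0.03,"ty":0,"tz":0,"spin":0},{"fingers":0.6,"tx":-0.05,"ty":0,"tz":0,"spin":0},{"fingers":0.6,"tx":-0.075,"ty":0,"tz":0,"spin":0}])

```text
time: 14.9
ee_pos: [0.5638, -0.158, 0.1097]
orientation: [[0.0, -0.23, 0.973], [0.001, 0.973, 0.23], [-1.0, 0.0, 0.001]]
ft_force: [1.0, -0.4, -1.0]
grip_width: 0.0342
```

Emit:
apply_moves(targets=[{"fingers":0.6,"tx":-0.03,"ty":0,"tz":0,"spin":0},{"fingers":0.6,"tx":-0.06,"ty":0,"tz":0,"spin":0},{"fingers":0.6,"tx":-0.09,"ty":0,"tz":0,"spin":0},{"fingers":0.6,"tx":-0.1,"ty":0,"tz":0,"spin":0},{"fingers":0.6,"tx":-0.1,"ty":0,"tz":0,"spin":0},{"fingers":0.6,"tx":-0.1,"ty":0,"tz":0,"spin":0},{"fingers":0.6,"tx":-0.1,"ty":0,"tz":0,"spin":0},{"fingers":0.6,"tx":-0.1,"ty":0,"tz":0,"spin":0}])

```text
time: 15.9
ee_pos: [0.5633, -0.1579, 0.2088]
orientation: [[-0.001, -0.23, 0.973], [0.001, 0.973, 0.23], [-1.0, 0.001, -0.001]]
ft_force: [0.1, 0.2, -0.7]
grip_width: 0.0342
```

Run:
```python
from h import *
np.set_printoptions(precision=4,suppress=True)
to([.5642,-.1577,.033])
shot('side','s11.png');shot('wrist','w11.png')
L=[]
for n in ('s11.png','w11.png'):
    d=load(n);hsv=cv2.cvtColor(d['im'],cv2.COLOR_RGB2HSV);m=cv2.inRange(hsv,(112,150,30),(125,255,255))
    k,l,st,ce=cv2.connectedComponentsWithStats(m)
    for i in range(1,k):
        if st[i,4]>60: print(n,st[i],ce[i],plane(d,*ce[i],.027))
```

```text
t 15.9 pos [ 0.5633 -0.1579  0.2088] yaw z 13.3 tilt [-0.001   0.0013 -1.    ] F [ 0.11  0.24 -0.69] w 0.0342
shift tool [ 0.1758 -0.0002  0.001 ] spin None
s11.png [361 189  16  10 120] [368.35   193.6333] [ 0.5081 -0.1719  0.027 ]
s11.png [297 304  12  33 316] [302.6361 319.8892] [0.4867 0.1257 0.027 ]
s11.png [273 313  12  19 135] [278.2148 321.8667] [0.5163 0.1434 0.027 ]
w11.png [232 193  34  32 190] [248.1947 207.7   ] [ 0.5075 -0.1706  0.027 ]
```

View pics/s11.png

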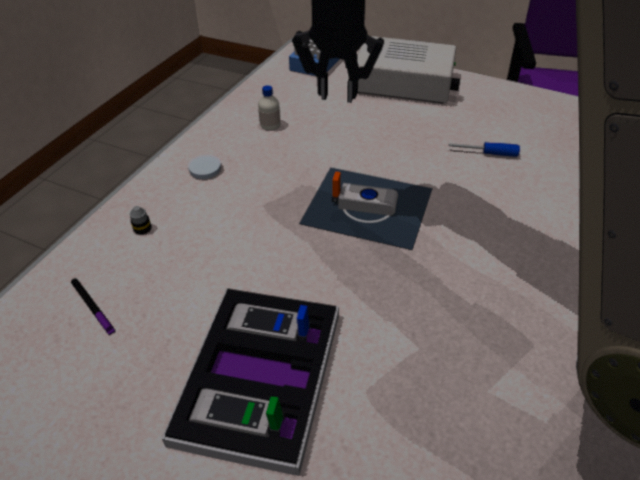

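View pics/w11.png

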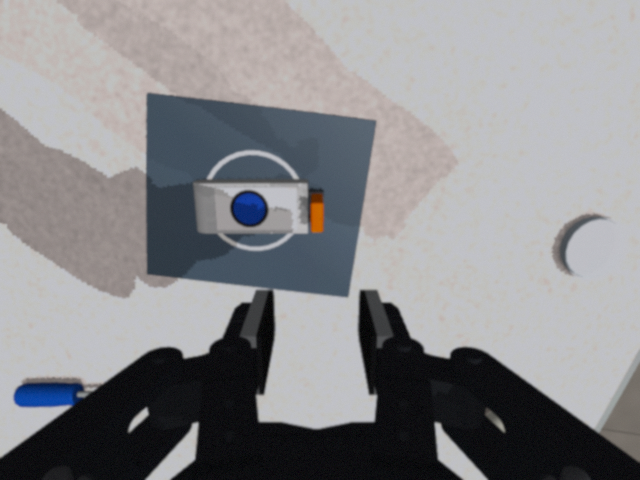

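The side view shows the module lying flat, window at (368,194), tab upright and free of the gripper. In the wrist view the window (248,208) sits in the middle of the ring. Green and blue modules are still in their cutouts. Handing in.

Run:
```python
from h import *
print(workorder.finish_job())
```

```text
the job is handed in; nothing more can be done
None
```

The orange module lies flat on the mat with its window up, in the middle of the white ring, and the job was handed in at 15.9 s plus two camera calls. I held the tab across its 10 mm thickness the whole time. It came out tab end first on an arc about the heel, hung heel down for the carry, and rolled over on its heel along the tray's tab-to-heel direction before I let go.

**Last checks:**
- **Position:** the side camera puts the window at (0.508, -0.172) and the wrist camera at (0.508, -0.171). The ring centre is (0.508, -0.171), so it is within about 1 mm.
- **Clearance:** the gripper is empty and about 0.15 m clear of the module. Its force reading is under 1 N, and no reading between moves was above about 7 N.
- **Other modules:** the blue and green modules are still in their cutouts, and the blue bar's pixel position is unchanged.

**Disagreement:** the views of the tab's top disagreed by about 4 mm in height (58 to 62 mm measured, 64 mm expected). I placed the grasp with room for this, and it held. The last top view was hidden by the arm, so it did not check the final position.

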